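Clear the rack press with the scoop and let its plate down on the pawl

ROBOT

A 6-joint arm with a two-finger parallel gripper is mounted at the origin on the work surface. World frame = base frame: x ahead of the robot, y to its left, z up, the work surface at z = 0. Lengths are in m, angles in rad, forces in N, time in s.
With the tool pointing down it reaches from about 0.35 to 0.775 m from the base axis. Payload 5.5 kg.
Tool frame: the origin (TCP) lies midway between the tips of the shut fingers; the grasp point (between the pads) lies 19 mm behind it; z points along the fingers, y is the direction in which the jaws open and shut (so a half turn about z gives the same grasp; the last joint's range is limited). The gripper opens to 85 mm and grips with 20 to 120 N. Pads are 22 mm wide; open, the fingers measure 114 mm over their backs; the gripper's body (76 mm by 85 mm) begins 54 mm behind the grasp point. The pads swing forward as they close: fully open they stand 13 mm farther back than shut.
Start: joints at [1.028, 0.313, 0.046, 1.304, 0, 1.431], TCP at [0.225, 0.529, 0.231] pointing down, gripper open.
Joint ranges: [-2.76, 2.76], [-0.86, 1.69], [-1.03, 1.26], [-2.2, 2.34], [-1.47, 1.5], [-3.14, 3.14]. Speed limits (rad/s): [2.57, 2.57, 3.14, 3.14, 3.14, 3.14].

INTERFACE

Orientations are given as a unit quaternion [w, x, y, z].
In Python, from workcell import env gives the robot as it stands.
- The arm moves only by the shell command python3 -m creep 'ROWS' [OPENING] [FORCE]. ROWS is JSON, a list of rows, each a list of 6 numbers: the shift along the tool's x, y, z in m, then the turn, a rotation vector about the tool's x, y, z in degrees. A call has exactly 8 rows; each row is the pose to reach, as a shift and turn from the pose commanded when the call began, along the tool's axes at that moment; what a row does not reach only later rows make up. A row lasts 1/10 s, in which the tool goes at most 50 mm and 8.59 degrees, less where a joint would pass 70% of its speed; a pose out of reach is approached as far as the arm can. A call with a gripper value outside its range is refused whole. OPENING is the finger opening in m, from 0 to 0.0854, set as the call begins (- or left out, the last holds). The fingers move at their own pace and stop on an object; FORCE is the grip in N (left out, the last holds). Time passes only in rows, so rows that repeat a pose let the fingers close, or fill a call up. It gives the time, the measured TCP pose, the force and the opening at its end, in the units of the state.
- env.get_state(): the state, without advancing time (a new reading comes with each control period).
- env.read_camera(name): name is "scene" or "top" or "wrist"; returns (picture, depth): 480x640x3 uint8, blue, green, red; 480x640 float32, m along the optical axis (not along the pixel's ray), 0 where there is no reading.
- env.camera_params(name): a dict with "fx", "fy", "cx", "cy" (pixels), "position" and "orientation" of the camera in the world. Camera axes: x right, y up, looking along -z (the intrinsics and any distortion apply to the point x, -y, -z); pixel columns grow to the right and rows downward; lengths in m; the calibration is good to about 2 mm. The wrist camera is an equidistant fisheye: a pixel r from the principal point sees the ray r / f radians off the axis. A picture is of the moment at which its call begins: read the wrist's pose just before it. camera_params takes no time and is no camera call; for the wrist camera it gives the pose at the moment of the call.
- env.hand_in(): hands the job in, once; it reports no verdict.
The state is a dict: "clock": time; "joint_pos": joint angles; "qvel": joint speeds; "tau": joint torques, N m; "tcp_pos": TCP position; "orientation": TCP orientation; "wrist_force": force on the tool from outside, world axes, zero at the start; "ft_torque": the same for the moment, N m; "finger_gap": finger opening in m.
Only numpy, scipy, OpenCV 4.12 (cv2) and the standard library are available. Lean on these libraries where they do the work, as an engineer would, in place of code of your own. Each camera call takes 0.05 s, during which the arm holds its last target. There are 200 camera calls.

TASK

A footed weight has been left under the raised plate of the small rack press. Slide the flat scoop in under it, carry it out on the scoop and set it down, upright and wholly on the cutting mat, leaving the scoop lying on the mat too. Then lift the press's pawl and keep it lifted while the crank turns back slowly by itself under the load, until the plate is fully down on the bed; do not force the plate or crank, finish with the pawl dropped back home in the ratchet wheel, and leave the disc weights and the cutter where they are.

Things in the scene. Friction and masses are not known exactly. Their poses are not given: they have to be found in the camera images.
- press: Grey fixed rack press, 255 mm tall. Origin on the table midway across, 95 mm behind the front of its 230 x 170 mm bed; x points from its open front to the back column, y left, z up. Bed top at z 12. Column x 80..120, y +-30; head x -20..82, y +-30, z 150..220 (mm). The plate hangs from a square ram through the head at x 40, ram top z 250..262 when raised.
- shaft (a point): Press shaft, across the head: origin on its axis midway across the press, at press x 10, z 185 mm. On its left end (press y 45 mm) sits the 84 mm toothed ratchet wheel, on its right end (y -52 mm) the crank.
- plate (a joint): How far the plate has come down, m: -0.012..0 at the start, 0.050 fully down, where it stops on the bed. Its underside is 50 mm minus this above the bed. Geared to the crank, 18 mm per rad; its weight (about 9 N) drives the crank back, and a damper keeps this to about 8 to 12 mm/s (4 to 8 s in all).
- plate_front (a point): Middle of the lower front edge of the plate, a flat aluminium slab 120 (press x -60..60) x 140 (press y +-70) x 20 mm.
- crank (a joint): Crank angle, rad; grows as the plate comes down, by about 2.8 to 3.4 rad in all. At 0 its 80 mm arm points straight up; as the plate comes down the arm swings over to the back and ends pointing down and back.
- crank_grip (a point): Middle of the crank's black 24 mm round handle, which lies parallel to the shaft on the right side of the press (press y -131 to -56 mm).
- pawl (a joint): Pawl angle, rad: 0 = home, its tip between two teeth of the ratchet wheel; grows as its front end is lifted, limit 0.6. The tip clears the teeth above 0.09. Lifting takes under 5 N. Nothing keeps it up: let go, it drops back by its own weight.
- pawl_grip (a point): Middle of the upright finger tab at the front of the steel pawl; tab 20 (press x) x 12 (press y) x 40 mm tall, from 28 mm below to 12 mm above this point. Home: press x -40, y 45, z 262 mm. The pawl turns about a pin along press y, 125 mm behind and 24 mm below this point, so the tab rises in an arc, slightly backwards (19 mm at 0.15 rad).
- weight: Dark footed weight like a low bridge, 70 (own x) x 84 (own y) x 32 mm tall, 160 g. Origin: centre of its underside. Two feet 12 mm wide run along x under its sides, leaving a tunnel 60 mm wide and 12 mm high right through along x. It starts on the press bed, mostly under the plate, its front edge peeping out 10 to 30 mm, tunnel facing roughly the press front.
- scoop: Flat scoop, 205 mm long, 100 g. Origin: underside of the blade's centre; x forward. Steel blade 90 (x +-45) x 44 x 3 mm with a 14 mm high lip at its back, then a low neck (13 mm high) and from x -85 to -160 mm a wooden handle 16 mm wide, 12 to 42 mm above the blade's underside. It starts flat on the mat, handle towards the robot.
- scoop_grip (a point): Where to hold the scoop: middle of the handle's section, 120 mm behind the scoop's origin, 28 mm above the blade's underside.
- mat: Dark teal cutting mat with a line grid, fixed on the table, 280 (own x) x 220 (y) x 3 mm. Origin: centre of its underside.
- disc_a: Bystander: black disc weight, 56 mm across, 22 mm tall, near one far corner of the mat.
- disc_b: Bystander: black disc weight, 76 mm across, 24 mm tall, on the left.
- disc_c: Bystander: black disc weight, 76 mm across, 24 mm tall, on the right.
- cutter: Bystander: black and orange utility cutter, 145 mm, 20 mm tall, lying between the mat and the press.
Not all that is in view belongs to the job. Several things have the shape of the scoop; the one meant has the colours described above.

How it is judged:
By the outcome, as a careful person would: the job done as asked, in the order asked, and still so for the second after the job is handed in, with the robot touching nothing.
It also fails if it takes over 72 s, if anything falls off the work surface, if the arm or the gripper's body presses on something with over 40 N, if the wrist force passes 120 N, or if a joint passes its speed limit or range.

## Working session

There is one attempt and no reset: what is moved stays moved. The work goes in short steps, Python scripts to look and compute and a shell command to move; the robot and the scene stay as the last step left them, time stands still between calls to the robot, and variables do not carry over. Pictures are saved under pics/ and viewed, about 8 in all and at most 12, crops included, and the job is handed in when it is done.

```bash
ls; mkdir -p pics; cat > h.py <<'E'
import numpy as np,cv2
from scipy.spatial.transform import Rotation as R
from workcell import env
def rot(q): return R.from_quat([q[1],q[2],q[3],q[0]])
def snap(n,name):
    p=env.camera_params(n); im,d=env.read_camera(n); cv2.imwrite(f'pics/{name}.png',im); np.savez(f'pics/{name}.npz',im=im,d=d,p=np.array(p,dtype=object)); return im,d,p
def load(name):
    z=np.load(f'pics/{name}.npz',allow_pickle=True); return z['im'],z['d'],z['p'].item()
def cloud(d,p):
    v,u=np.mgrid[0:480,0:640].astype(float)
    X=np.stack([(u-p['cx'])/p['fx']*d,-(v-p['cy'])/p['fy']*d,-d],-1)
    return rot(p['orientation']).apply(X.reshape(-1,3)).reshape(480,640,3)+np.array(p['position'])
E
python3 - <<'E'
from h import *
for n in('scene','top'):
    im,d,p=snap(n,n); print(n,p)
s=env.get_state();print(s)
E
```

```text
pics
scene {'fx': 606.5625942701319, 'fy': 606.5625942701319, 'cx': 315.7907782847046, 'cy': 238.9553427982936, 'position': array([ 1.34710574, -1.14304949,  1.50976479]), 'orientation': array([0.87402349, 0.37966413, 0.11244438, 0.28159254])}
top {'fx': 471.3489221070554, 'fy': 471.3489221070554, 'cx': 320.13752640795, 'cy': 236.2819826297757, 'position': array([ 0.37090561, -0.00332339,  1.31239355]), 'orientation': array([-0.69318647, -0.07192478,  0.05460788,  0.71507854])}
{'clock': 0.1, 'joint_pos': array([ 1.02842700e+00,  3.13934295e-01,  4.50935629e-02,  1.30360517e+00,
       -4.47722538e-07,  1.43121502e+00]), 'qvel': array([-0.00097347, -0.00304145,  0.00221418, -0.00015978,  0.00055547,
        0.00169973]), 'tau': array([ 2.64117523e-03, -4.81724811e+01,  2.99244797e+01,  1.27476698e-02,
       -8.76451782e-05,  3.10505482e-05]), 'tcp_pos': array([0.22515219, 0.52858897, 0.23049333]), 'orientation': array([-2.75603013e-04,  2.00035293e-01,  9.79788345e-01, -7.77377790e-04]), 'wrist_force': array([ 0.61930901, -0.38542133, -0.66634952]), 'ft_torque': array([ 0.05949181, -0.00158579,  0.03973596]), 'finger_gap': 0.08539426922127355}
```

View pics/top.png

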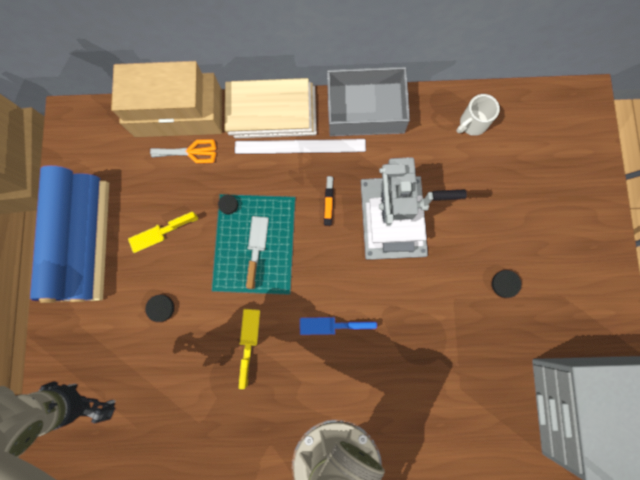

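View pics/scene.png

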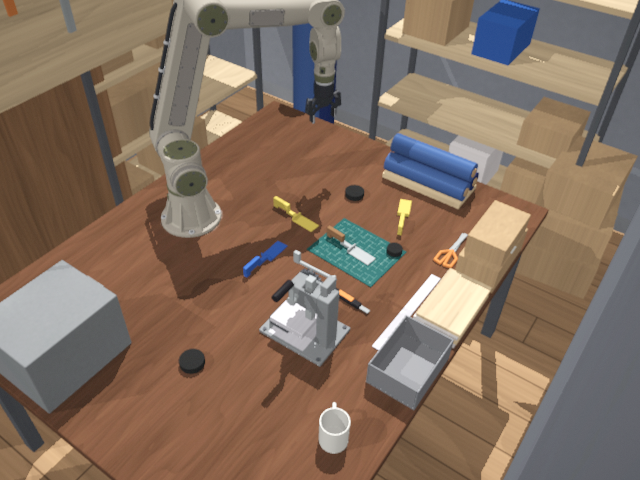

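Top view: the scoop-shaped things are yellow (165,230), yellow (248,345), blue (338,326), and one with a steel blade and wooden handle on the mat (258,250). Only the last fits the description. The press is at (393,215) with its front towards the robot. I'll confirm in an enlarged crop and measure.

```bash
python3 - <<'E'
from h import *
im,d,p=load('top'); c=im[140:305,200:440]; cv2.imwrite('pics/crop1.png',cv2.resize(c,None,fx=3.3,fy=3.3,interpolation=cv2.INTER_CUBIC))
C=cloud(d,p)
np.set_printoptions(precision=4,suppress=True)
hsv=cv2.cvtColor(im,cv2.COLOR_BGR2HSV)
def rect(m,name):
    q=C[m]; 
    r=cv2.minAreaRect((q[:,:2]*1000).astype(np.float32)); print(name,len(q),r,'z',np.percentile(q[:,2],[5,50,95]))
v,u=np.mgrid[0:480,0:640]
box=lambda a,b,c,e:(u>=a)&(u<b)&(v>=c)&(v<e)
H,S,V=hsv[...,0],hsv[...,1],hsv[...,2]
rect(box(205,305,185,300)&(H>75)&(H<100)&(S>100),'mat')
rect(box(245,275,212,262)&(S<60)&(V>120),'blade')
rect(box(240,265,258,290)&(H<20)&(S>80),'handle')
m=box(355,435,150,265)
for lo,hi,n in((.005,.02,'bed'),(.06,.11,'plate'),(.2,.24,'head'),(.24,.36,'ramtop/pawl')):
    rect(m&(C[...,2]>lo)&(C[...,2]<hi)&(S<60),n)
rect(box(430,470,180,205)&(V<70)&(C[...,2]>.1),'crank')
rect(box(318,338,172,228)&(C[...,2]>.006),'cutter')
for a in((228,204),(160,307),(506,283)): print(C[a[1],a[0]])
E
```

```text
mat 6061 ((556.4842529296875, 154.32147216796875), (342.4346008300781, 346.271240234375), 85.66634368896484) z [-0.0022  0.0022  0.0069]
blade 652 ((504.25384521484375, 137.4803466796875), (373.6653747558594, 103.94198608398438), 31.012859344482422) z [0.     0.0056 0.0172]
handle 200 ((503.63702392578125, 220.35960388183594), (26.852663040161133, 74.17720031738281), 82.248291015625) z [0.004  0.0434 0.0474]
bed 1444 ((699.833984375, -182.19219970703125), (321.1265563964844, 172.2553253173828), 1.5450202226638794) z [0.0072 0.0113 0.0159]
plate 1455 ((660.550048828125, -183.23870849609375), (171.86880493164062, 140.8773956298828), 0.8870250582695007) z [0.0752 0.081  0.085 ]
head 1318 ((675.5789184570312, -169.732177734375), (159.45169067382812, 112.83245086669922), 13.871057510375977) z [0.2067 0.2194 0.2354]
ramtop/pawl 590 ((660.2905883789062, -185.63470458984375), (148.08187866210938, 111.4870376586914), 2.313040256500244) z [0.2413 0.2465 0.273 ]
crank 305 ((530.9884033203125, -141.70623779296875), (59.08378601074219, 419.0635681152344), 41.13312530517578) z [0.2674 0.2742 0.278 ]
cutter 377 ((576.1656494140625, 7.634803771972656), (41.9572639465332, 408.9580383300781), 87.19815063476562) z [0.0074 0.0153 0.0221]
[0.7062 0.2828 0.0246]
[0.4234 0.468  0.0234]
[ 0.4597 -0.4729  0.0249]
```

View pics/crop1.png

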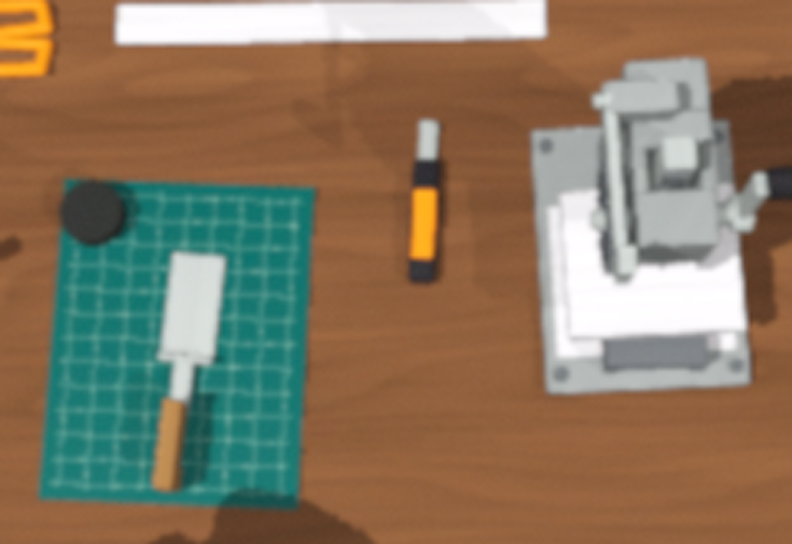

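Confirmed: the mat scoop has a grey steel blade at crop (192,308) and a brown wooden handle at (168,445). The weight's dark front peeps out at crop (655,352). Next I'll intersect pixel rays with known planes.

```bash
cat >> h.py <<'E'
def ray(u,v,z,p):
    q=rot(p['orientation']).apply([(u-p['cx'])/p['fx'],-(v-p['cy'])/p['fy'],-1]); o=np.array(p['position']); return o+q*(z-o[2])/q[2]
def go(x,y,z,yaw=180):
    "shift/turn in tool axes from measured pose to tool-down pose with tool x at yaw deg"
    s=env.get_state(); r=rot(s['orientation']); a=np.radians(yaw)
    X=np.array([np.cos(a),np.sin(a),0]);Z=np.array([0,0,-1.]);T=R.from_matrix(np.stack([X,np.cross(Z,X),Z],1))
    print('shift',np.round(r.inv().apply(np.array([x,y,z])-s['tcp_pos']),4),'turn',np.round(np.degrees((r.inv()*T).as_rotvec()),2))
E
python3 - <<'E'
from h import *
np.set_printoptions(precision=4,suppress=True)
im,d,p=load('top')
f=lambda cx,cy,z:ray(200+cx/3.3-.35,140+cy/3.3-.35,z,p)
for n,z,pts in(('mat',.003,[(65,180),(315,188),(297,507),(40,497)]),('blade',.006,[(173,252),(225,255),(212,364),(159,359)]),('handle',.045,[(164,398),(187,400),(177,490),(153,488)]),
 ('bed',.012,[(531,130),(547,393),(750,383),(729,122)]),('plate',.085,[(570,340),(745,330)]),('weight',.044,[(604,368),(710,367)]),('tab',.274,[(614,272),(637,275)]),('ramtop',.268,[(680,155)]),('discA',.022,[(94,212)])):
    q=np.array([f(a,b,z) for a,b in pts]); print(n,q[:,:2].tolist() if 0 else q[:,:2].round(4).tolist(),'mean',q.mean(0))
C=cloud(d,p); print(C[170:176,385:391,2]); print('plate z',np.median(C[225:238,378:412,2]), 'weight z',np.median(C[244:249,390:410,2]),'white',C[243:246,374,2])
E
```

```text
mat [[0.7418, 0.3129], [0.7267, 0.094], [0.4511, 0.1144], [0.4661, 0.3315]] mean [0.5964 0.2132 0.003 ]
blade [[0.6733, 0.2177], [0.6691, 0.1727], [0.5743, 0.1846], [0.5801, 0.23]] mean [0.6242 0.2013 0.006 ]
handle [[0.5412, 0.2189], [0.5389, 0.1999], [0.4653, 0.2084], [0.4675, 0.2281]] mean [0.5032 0.2138 0.045 ]
bed [[0.7694, -0.0951], [0.5395, -0.0985], [0.5424, -0.2686], [0.7703, -0.2662]] mean [ 0.6554 -0.1821  0.012 ]
plate [[0.572, -0.1134], [0.5754, -0.2526]] mean [ 0.5737 -0.183   0.085 ]
weight [[0.5545, -0.1437], [0.5525, -0.2304]] mean [ 0.5535 -0.1871  0.044 ]
tab [[0.5868, -0.1285], [0.5842, -0.1439]] mean [ 0.5855 -0.1362  0.274 ]
ramtop [[0.6692, -0.1791]] mean [ 0.6692 -0.1791  0.268 ]
discA [[0.7071, 0.283]] mean [0.7071 0.283  0.022 ]
[[0.2457 0.2437 0.2472 0.2458 0.2467 0.2476]
 [0.2445 0.2427 0.2506 0.247  0.2442 0.2452]
 [0.2475 0.2437 0.247  0.246  0.2464 0.246 ]
 [0.2464 0.2453 0.2478 0.2465 0.2444 0.2429]
 [0.2409 0.2431 0.2432 0.2422 0.2419 0.2422]
 [0.2423 0.2422 0.2392 0.2355 0.2354 0.2323]]
plate z 0.0813379241492298 weight z 0.043432354474396306 white [0.0125 0.0111 0.0116]
```

```bash
python3 -c "
from h import *
go(.505,.2136,.10,174.1)"
```

```text
shift [-0.381  -0.1799  0.1307] turn [ -0.09  -0.03 -17.18]
```

```bash
python3 -m creep '[[-0.02,-0.01,0.01,0,0,-2],[-0.06,-0.03,0.02,0,0,-5],[-0.1,-0.05,0.035,0,0,-8],[-0.145,-0.07,0.05,0,0,-11],[-0.19,-0.09,0.065,0,0,-14],[-0.23,-0.11,0.08,0,0,-17.2],[-0.265,-0.125,0.09,0,0,-17.2],[-0.29,-0.137,0.1,0,0,-17.2]]' 0.06; python3 -c "
from h import *
go(.505,.2136,.08,174.1)"
```

```text
clock: 0.9
tcp_pos: [0.4397, 0.2871, 0.1304]
orientation: [-0.0, 0.052, 0.999, -0.0]
wrist_force: [0.3, 1.1, 0.5]
finger_gap: 0.0599
shift [-0.0727 -0.0662  0.0503] turn [-0.03 -0.03 -0.1 ]
```

```bash
python3 -m creep '[[-0.02,-0.02,0.015,0,0,0],[-0.045,-0.04,0.03,0,0,0],[-0.065,-0.06,0.045,0,0,0],[-0.073,-0.066,0.05,0,0,0],[-0.073,-0.066,0.05,0,0,0],[-0.073,-0.066,0.05,0,0,0],[-0.073,-0.066,0.05,0,0,0],[-0.073,-0.066,0.05,0,0,0]]'; python3 - <<'E'
from h import *
im,d,p=snap('wrist','w1'); print(p)
E
```

```text
clock: 1.7
tcp_pos: [0.5041, 0.2172, 0.0821]
orientation: [0.0, 0.05, 0.999, 0.0]
wrist_force: [-0.5, -0.7, -0.5]
finger_gap: 0.0598
{'fx': 371.64829954431775, 'fy': 371.64829954431775, 'cx': 311.4593174756502, 'cy': 236.6433156748197, 'position': array([0.42343089, 0.22522571, 0.22512754]), 'orientation': array([ 0.73233269, -0.11756745, -0.10651467,  0.66220945])}
```

View pics/w1.png

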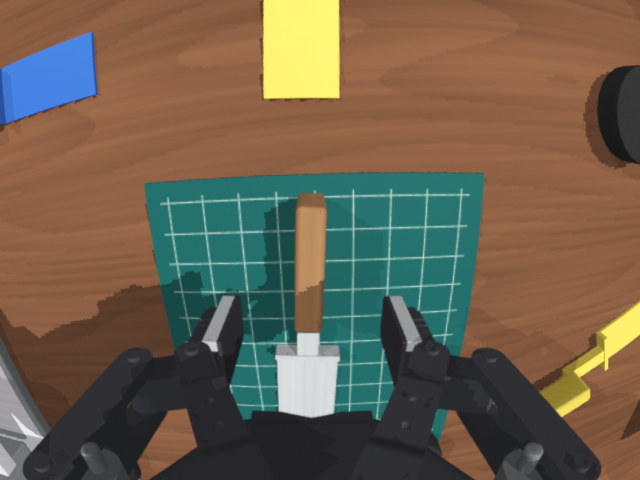

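Wrist view: the handle (311,265) is centred between the pads (238 and 390) and aligned with the tool. Descending to grip.

```bash
python3 -m creep '[[0,-0.001,0.015,0,0,0],[0,-0.002,0.035,0,0,0],[0,-0.003,0.055,0,0,0],[0,-0.003,0.066,0,0,0],[0,-0.003,0.07,0,0,0],[0,-0.003,0.07,0,0,0],[0,-0.003,0.07,0,0,0],[0,-0.003,0.07,0,0,0]]'; python3 -m creep '[[0,0,0,0,0,0],[0,0,0,0,0,0],[0,0,0,0,0,0],[0,0,0,0,0,0],[0,0,0,0,0,0],[0,0,0,0,0,0],[0,0,0,0,0,0],[0,0,0,0,0,0]]' 0 100;python3 -m creep '[[0,0,-0.01,0,0,0],[0,0,-0.03,0,0,0],[0,0,-0.05,0,0,0],[0,0,-0.07,0,0,0],[0,0,-0.085,0,0,0],[0,0,-0.09,0,0,0],[0,0,-0.09,0,0,0],[0,0,-0.09,0,0,0]]'; python3 - <<'E'
from h import *
go(.38,-.187,.11,178.7)
E
```

```text
clock: 2.55
tcp_pos: [0.5049, 0.2135, 0.0123]
orientation: [0.001, 0.051, 0.999, 0.0]
wrist_force: [1.1, -1.3, -0.8]
finger_gap: 0.0601
clock: 3.35
tcp_pos: [0.5043, 0.2133, 0.0118]
orientation: [0.0, 0.051, 0.999, 0.0]
wrist_force: [-1.0, -0.2, 5.5]
finger_gap: 0.015
clock: 4.15
tcp_pos: [0.5035, 0.213, 0.1006]
orientation: [-0.001, 0.051, 0.999, -0.0]
wrist_force: [-0.8, -0.3, -1.5]
finger_gap: 0.0148
shift [ 0.0819 -0.4106 -0.0092] turn [-0.02 -0.06 -4.58]
```

```bash
python3 -m creep '[[0.01,-0.015,0,0,0,0],[0.03,-0.045,0,0,0,-1],[0.06,-0.085,0,0,0,-2],[0.09,-0.125,0,0,0,-3],[0.11,-0.165,0,0,0,-4],[0.117,-0.205,0,0,0,-4.6],[0.117,-0.235,0,0,0,-4.6],[0.117,-0.25,0,0,0,-4.6]]'; python3 -m creep '[[0,-0.015,0,0,0,0],[0,-0.045,0,0,0,0],[0,-0.085,0,0,0,0],[0,-0.12,0,0,0,0],[0,-0.145,0,0,0,0],[0,-0.155,0,0,0,0],[0,-0.155,0,0,0,0],[0,-0.155,0,0,0,0]]'; python3 - <<'E'
from h import *
snap('wrist','w2'); snap('top','t2'); print(load('w2')[2])
im=load('t2')[0]; print(env.get_state()['tcp_pos'])
a=cv2.resize(im[190:300,340:460],None,fx=4.5,fy=4.5,interpolation=cv2.INTER_CUBIC); cv2.imwrite('pics/t2c.png',a)
E
```

```text
clock: 4.95
tcp_pos: [0.3608, -0.0252, 0.1006]
orientation: [-0.001, 0.012, 1.0, -0.0]
wrist_force: [-0.2, 0.9, -1.0]
finger_gap: 0.0147
clock: 5.75
tcp_pos: [0.3579, -0.1773, 0.1006]
orientation: [-0.001, 0.011, 1.0, 0.001]
wrist_force: [-0.1, 1.6, -0.4]
finger_gap: 0.015
{'fx': 371.64829954431775, 'fy': 371.64829954431775, 'cx': 311.4593174756502, 'cy': 236.6433156748197, 'position': array([ 0.2772425 , -0.17586145,  0.24389155]), 'orientation': array([ 0.70595226, -0.11203952, -0.11063707,  0.69053457])}
[ 0.35816219 -0.17707984  0.10090109]
```

View pics/w2.png

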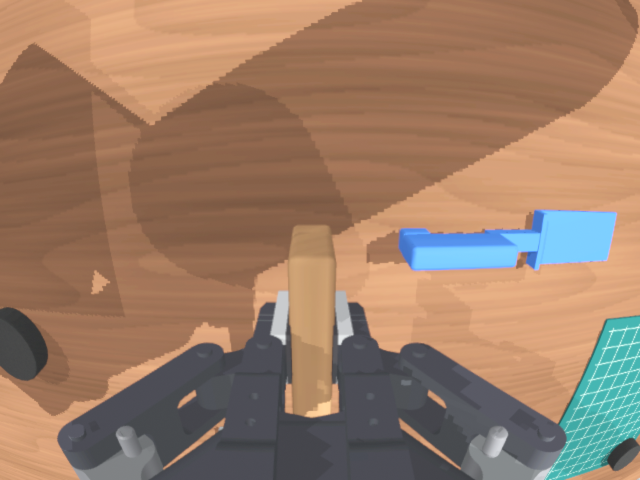

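The wrist view shows the scoop held straight at (311,320), but the press is out of view. I'll check the top crop.

View pics/t2c.png

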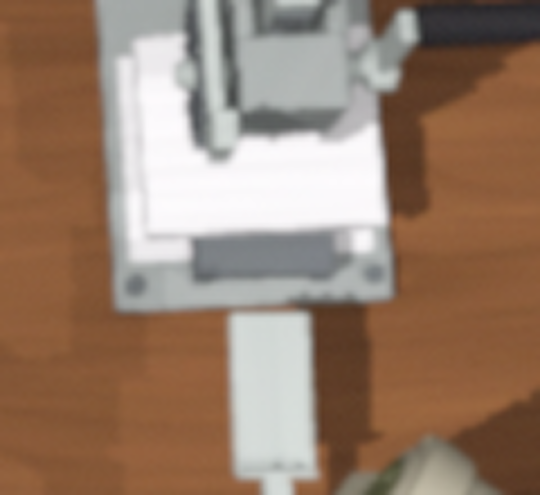

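```bash
python3 - <<'E'
from h import *
np.set_printoptions(precision=4,suppress=True)
im,d,p=load('t2')
f=lambda cx,cy,z:ray(340+cx/4.5-.39,190+cy/4.5-.39,z,p)[:2]
zb=.1006+.019-.028+.003
print('blade tip L,R',f(228,313,zb),f(311,312,zb),'back',f(236,478,zb),f(317,476,zb))
print('wR',f(336,278,.044),f(336,240,.044),'wL top/bot',f(192,278,.044),f(192,278,.012))
print('front bot',f(250,279,.012))
# depth edge extraction along row of weight: colour profile
v=190+int(258/4.5)
print(v,im[v,376:424].sum(1)); print(im[238:256,395].sum(1)); print(im[238:256,405].sum(1))
E
```

```text
blade tip L,R [ 0.5256 -0.1567] [ 0.5246 -0.2043] back [ 0.4311 -0.156 ] [ 0.4309 -0.2019]
wR [ 0.5511 -0.2289] [ 0.5742 -0.2303] wL top/bot [ 0.5539 -0.1426] [ 0.5585 -0.1461]
front bot [ 0.5568 -0.1818]
247 [663 663 663 651 632 593 492 370 366 386 386 388 388 386 390 390 393 392
 393 391 392 390 393 394 393 390 393 393 392 391 391 393 393 388 391 391
 388 377 368 371 369 394 461 514 526 521 519 520]
[745 738 691 553 435 392 384 389 390 391 391 388 367 385 486 535 544 544]
[745 731 674 537 413 385 384 391 391 391 392 389 374 416 520 544 538 499]
```

```bash
python3 - <<'E'
from h import *
im,d,p=load('t2'); g=im.astype(float).sum(2); P=[]
for c in range(386,412):
    r=[k for k in range(249,256) if g[k,c]<450<=g[k+1,c]]
    if r: k=r[0]; P.append(ray(c,k+(450-g[k,c])/(g[k+1,c]-g[k,c]),.012,p)[:2])
P=np.array(P); a=np.polyfit(P[:,1],P[:,0],1); print(len(P),'yaw',np.degrees(-np.arctan(a[0])),'x at y=-.187',np.polyval(a,-.187), (P[:,0]-np.polyval(a,P[:,1])).round(4))
go(.345,-.187,.025,180)
E
```

```text
26 yaw -0.7869875848375423 x at y=-.187 0.5563726590493226 [-0.002  -0.0012 -0.0004  0.0001  0.0004  0.0004  0.0003  0.0003  0.0003
  0.0002  0.      0.0001  0.0004  0.0007  0.0008  0.0007  0.0007  0.0007
  0.0007  0.0006  0.0006  0.0004 -0.0002 -0.0012 -0.0016 -0.0016]
shift [ 0.0129 -0.0103  0.0759] turn [ 0.06 -0.05 -1.2 ]
```

```bash
python3 -m creep '[[0.005,-0.003,0.01,0,0,-0.4],[0.013,-0.006,0.025,0,0,-0.8],[0.013,-0.01,0.045,0,0,-1.2],[0.013,-0.01,0.065,0,0,-1.2],[0.013,-0.01,0.075,0,0,-1.2],[0.013,-0.01,0.0775,0,0,-1.2],[0.013,-0.01,0.0775,0,0,-1.2],[0.013,-0.01,0.0775,0,0,-1.2]]'; python3 - <<'E'
from h import *
go(.46,-.187,.0235,180)
print(env.get_state()['wrist_force'])
E
```

```text
clock: 6.65
tcp_pos: [0.3459, -0.1884, 0.0243]
orientation: [0.0, 0.0, 1.0, -0.0]
wrist_force: [0.8, -0.0, -1.4]
finger_gap: 0.0146
shift [-0.1141  0.0015  0.0009] turn [-0.03  0.05 -0.05]
[ 0.78135386 -0.00359581 -1.35388765]
```

```bash
python3 -m creep '[[-0.01,0.001,0.001,0,0,0],[-0.025,0.001,0.001,0,0,0],[-0.045,0.001,0.001,0,0,0],[-0.065,0.001,0.001,0,0,0],[-0.085,0.001,0.001,0,0,0],[-0.102,0.001,0.001,0,0,0],[-0.112,0.001,0.001,0,0,0],[-0.114,0.001,0.001,0,0,0]]'; python3 - <<'E'
from h import *
print(env.get_state()['wrist_force'])
im,d,p=snap('top','t3'); a=cv2.resize(im[200:300,340:460],None,fx=4.5,fy=4.5,interpolation=cv2.INTER_CUBIC); cv2.imwrite('pics/t3c.png',a)
E
```

```text
clock: 7.45
tcp_pos: [0.4615, -0.1875, 0.0229]
orientation: [0.001, 0.0, 1.0, -0.0]
wrist_force: [0.3, -0.2, -0.6]
finger_gap: 0.0145
[ 0.3089857  -0.24016649 -0.59548405]
```

View pics/t3c.png

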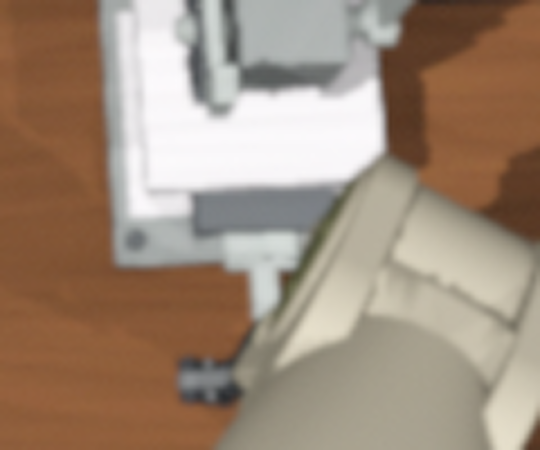

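The blade has entered the tunnel and the weight hasn't moved (front edge at crop y 234, scoop's back edge about 268). About 17 mm remains before the lip.

```bash
python3 -m creep '[[-0.004,0,0,0,0,0],[-0.009,0,0,0,0,0],[-0.013,0,0,0,0,0],[-0.014,0,0,0,0,0],[-0.014,0,-0.002,0,0,0],[-0.014,0,-0.004,0,0,0],[-0.014,0,-0.006,0,0,0],[-0.014,0,-0.008,0,0,0]]'; python3 -m creep '[[0,0,-0.001,0,0,0],[0,0,-0.002,0,0,0],[0,0,-0.003,0,0,0],[0,0,-0.004,0,0,0],[0,0,-0.005,0,0,0],[0,0,-0.006,0,0,0],[0,0,-0.006,0,0,0],[0,0,-0.006,0,0,0]]'
```

```text
clock: 8.3
tcp_pos: [0.4732, -0.1873, 0.031]
orientation: [-0.0, 0.001, 1.0, 0.0]
wrist_force: [-0.2, -0.4, -2.4]
finger_gap: 0.0147
clock: 9.1
tcp_pos: [0.4734, -0.1874, 0.0368]
orientation: [0.0, 0.001, 1.0, 0.0]
wrist_force: [-0.0, 0.6, -2.6]
finger_gap: 0.0146
```

Wrist z force dropped by about 1.6 N, so the weight is on the scoop. Withdrawing gently.

```bash
python3 -m creep '[[0.002,0,0,0,0,0],[0.007,0,0,0,0,0],[0.015,0,0,0,0,0],[0.025,0,0,0,0,0],[0.036,0,0,0,0,0],[0.047,0,0,0,0,0],[0.058,0,0,0,0,0],[0.069,0,0,0,0,0]]'; python3 -m creep '[[0.011,0,0,0,0,0],[0.021,0,-0.001,0,0,0],[0.030,0,-0.005,0,0,0],[0.037,0,-0.012,0,0,0],[0.042,0,-0.021,0,0,0],[0.044,0,-0.030,0,0,0],[0.044,0,-0.038,0,0,0],[0.044,0,-0.042,0,0,0]]';python3 - <<'E'
from h import *
im,d,p=snap('top','t4'); a=cv2.resize(im[190:310,320:460],None,fx=4,fy=4,interpolation=cv2.INTER_CUBIC); cv2.imwrite('pics/t4c.png',a)
# target: blade origin near (.612,.195), scoop yaw -5.  TCP=origin-0.12*dir
y=np.radians(-5); go(.610-.12*np.cos(y),.190-.12*np.sin(y),.085,175)
E
```

```text
clock: 9.9
tcp_pos: [0.4033, -0.1872, 0.0368]
orientation: [0.0, 0.001, 1.0, 0.0]
wrist_force: [-0.5, -0.4, -3.3]
finger_gap: 0.0147
clock: 10.7
tcp_pos: [0.3614, -0.1879, 0.0801]
orientation: [0.001, 0.001, 1.0, -0.001]
wrist_force: [0.7, -0.9, -2.4]
finger_gap: 0.0146
shift [-0.1285  0.3885 -0.005 ] turn [-0.08  0.13  4.93]
```

View pics/t4c.png

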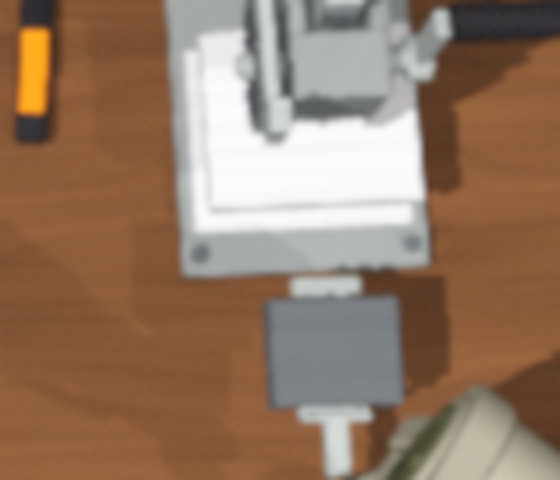

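The weight sits square on the scoop, up against the lip (crop 335,350), clear of the plate. Carrying it over to the mat.

```bash
python3 -m creep '[[-0.001,0.003,0,0,0,0],[-0.004,0.009,0,0,0,0],[-0.007,0.018,0,0,0,0],[-0.012,0.03,0,0,0,0],[-0.019,0.046,0,0,0,0],[-0.027,0.065,0,0,0,0],[-0.036,0.087,0,0,0,0],[-0.046,0.11,0,0,0,0]]'; python3 -m creep '[[-0.01,0.024,0,0,0,0],[-0.02,0.048,0,0,0,0],[-0.03,0.072,0,0,0,0],[-0.04,0.096,0,0,0,0],[-0.05,0.12,0,0,0,0],[-0.06,0.144,0,0,0,0],[-0.07,0.168,0,0,0,0],[-0.08,0.192,0,0,0,0]]'; python3 -m creep '[[-0.009,0.022,0,0,0,0.2],[-0.017,0.041,0,0,0,0.6],[-0.023,0.056,0,0,0,1.2],[-0.028,0.067,0,0,0,2],[-0.031,0.074,0,0,0,2.8],[-0.033,0.078,0,0,0,3.4],[-0.033,0.079,0,0,0,3.8],[-0.033,0.079,0,0,0,4]]';python3 -c "
from h import *
go(.5203,.1934,.0125,176)"
```

```text
clock: 11.55
tcp_pos: [0.4065, -0.0755, 0.0784]
orientation: [-0.0, 0.001, 1.0, 0.0]
wrist_force: [0.2, 0.1, -2.7]
finger_gap: 0.0146
clock: 12.35
tcp_pos: [0.4863, 0.1168, 0.0782]
orientation: [-0.001, 0.0, 1.0, 0.0]
wrist_force: [-0.1, 0.1, -2.8]
finger_gap: 0.0147
clock: 13.15
tcp_pos: [0.5195, 0.1935, 0.0786]
orientation: [-0.0, 0.036, 0.999, -0.0]
wrist_force: [0.0, 0.4, -3.2]
finger_gap: 0.015
shift [-0.0008 -0.      0.0661] turn [-0.01 -0.04 -0.1 ]
```

```bash
python3 -m creep '[[0,0,0.004,0,0,0],[0,0,0.012,0,0,0],[0,0,0.022,0,0,0],[0,0,0.032,0,0,0],[0,0,0.041,0,0,0],[0,0,0.048,0,0,0],[0,0,0.053,0,0,0],[0,0,0.056,0,0,0]]';python3 -m creep '[[0,0,0.002,0,0,0],[0,0,0.004,0,0,0],[0,0,0.006,0,0,0],[0,0,0.008,0,0,0],[0,0,0.009,0,0,0],[0,0,0.01,0,0,0],[0,0,0.01,0,0,0],[0,0,0.01,0,0,0]]'; python3 -m creep '[[0,0,0,0,0,0],[0,0,0,0,0,0],[0,0,0,0,0,0],[0,0,0,0,0,0],[0,0,0,0,0,0],[0,0,0,0,0,0],[0,0,-0.002,0,0,0],[0,0,-0.01,0,0,0]]' 0.05 40; python3 -m creep '[[0,0,-0.03,0,0,0],[0,0,-0.07,0,0,0],[0,0,-0.11,0,0,0],[0,0,-0.15,0,0,0],[0,0,-0.19,0,0,0],[0,0,-0.23,0,0,0],[0,0,-0.26,0,0,0],[0,0,-0.28,0,0,0]]'; python3 - <<'E'
from h import *
im,d,p=snap('top','t5'); a=cv2.resize(im[170:310,190:440],None,fx=3.2,fy=3.2,interpolation=cv2.INTER_CUBIC); cv2.imwrite('pics/t5c.png',a)
print(env.get_state()['joint_pos'])
go(.5957,-.1373,.36,180.8)
E
```

```text
clock: 13.95
tcp_pos: [0.5197, 0.1935, 0.0221]
orientation: [-0.0, 0.036, 0.999, -0.0]
wrist_force: [0.6, -0.2, -3.4]
finger_gap: 0.0148
clock: 14.75
tcp_pos: [0.52, 0.1936, 0.0129]
orientation: [0.0, 0.036, 0.999, 0.0]
wrist_force: [1.4, -0.1, -1.6]
finger_gap: 0.015
clock: 15.55
tcp_pos: [0.5192, 0.1934, 0.0224]
orientation: [-0.001, 0.036, 0.999, -0.0]
wrist_force: [-0.2, -0.0, 0.2]
finger_gap: 0.0497
clock: 16.35
tcp_pos: [0.5204, 0.1937, 0.3066]
orientation: [0.002, 0.036, 0.999, 0.001]
wrist_force: [0.5, 0.4, 0.1]
finger_gap: 0.0496
[2.11737370e-01 2.60912648e-01 1.63937080e-01 1.46561229e+00
 4.78303406e-05 2.82866543e-01]
shift [-0.0982 -0.3249 -0.0508] turn [ 0.11  0.46 -4.88]
```

View pics/t5c.png

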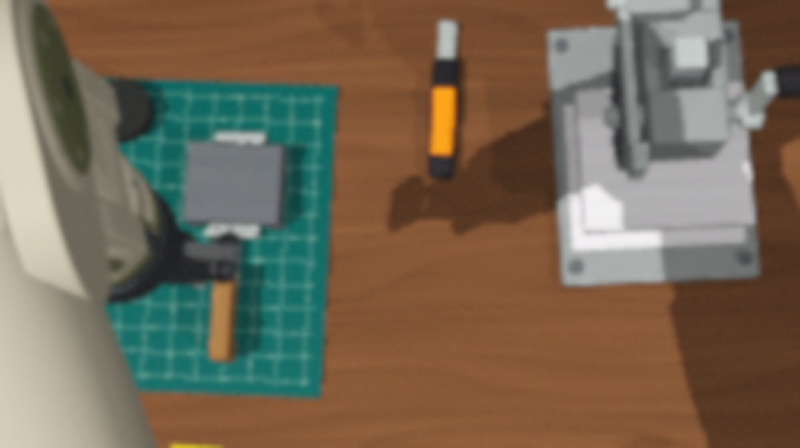

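The weight is upright on the mat (crop 235,183) with the scoop under it, wholly on the mat; disc and cutter haven't moved. Now the pawl tab.

```bash
python3 -m creep '[[-0.005,-0.015,-0.01,0,0,0],[-0.015,-0.045,-0.02,0,0,0],[-0.027,-0.09,-0.035,0,0,-1],[-0.042,-0.135,-0.05,0,0,-2],[-0.055,-0.18,-0.05,0,0,-3],[-0.068,-0.22,-0.05,0,0,-4],[-0.078,-0.255,-0.05,0,0,-4.9],[-0.083,-0.275,-0.05,0,0,-4.9]]' 0.05 25; python3 -m creep '[[-0.01,-0.03,0,0,0,0],[-0.012,-0.048,0,0,0,0],[-0.012,-0.05,0,0,0,0],[-0.012,-0.05,0,0,0,0],[-0.012,-0.05,0,0,0,0],[-0.012,-0.05,0,0,0,0],[-0.012,-0.05,0,0,0,0],[-0.012,-0.05,0,0,0,0]]'; python3 - <<'E'
from h import *
im,d,p=snap('wrist','w3')
go(.5957,-.137,.246,180.8)
E
```

```text
clock: 17.2
tcp_pos: [0.5829, -0.0907, 0.3515]
orientation: [-0.001, -0.006, 1.0, -0.0]
wrist_force: [1.0, -0.7, -0.6]
finger_gap: 0.0502
clock: 18.0
tcp_pos: [0.5959, -0.1357, 0.3531]
orientation: [0.0, -0.008, 1.0, -0.0]
wrist_force: [-0.6, -0.9, -0.3]
finger_gap: 0.0501
shift [ 0.0002 -0.0012  0.107 ] turn [-0.    0.02  0.07]
```

View pics/w3.png

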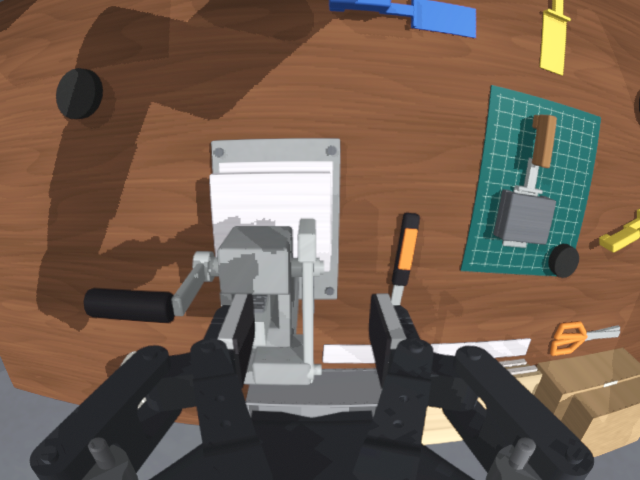

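The wrist view shows the pawl tab top at (307,232). The whole scoop and the weight are on the mat at right. Checking the tab by fisheye ray.

```bash
python3 - <<'E'
from h import *
im,d,p=load('w3')
def fr(u,v,z):
    dx,dy=u-p['cx'],v-p['cy'];r=np.hypot(dx,dy);t=r/p['fx']
    q=rot(p['orientation']).apply([np.sin(t)*dx/r,-np.sin(t)*dy/r,-np.cos(t)]);o=np.array(p['position']);return o+q*(z-o[2])/q[2]
for a in((300,220),(315,220),(300,236),(315,236)): print(fr(*a,.274).round(4))
E
```

```text
[ 0.5773 -0.1431  0.274 ]
[ 0.5772 -0.1338  0.274 ]
[ 0.5878 -0.1431  0.274 ]
[ 0.5876 -0.1336  0.274 ]
```

```bash
python3 -m creep '[[0,-0.002,0.01,0,0,0],[-0.001,-0.002,0.03,0,0,0],[-0.001,-0.002,0.055,0,0,0],[-0.001,-0.002,0.08,0,0,0],[-0.001,-0.002,0.096,0,0,0],[-0.001,-0.002,0.104,0,0,0],[-0.001,-0.002,0.107,0,0,0],[-0.001,-0.002,0.107,0,0,0]]'; python3 -m creep '[[0,0,0,0,0,0],[0,0,0,0,0,0],[0,0,0,0,0,0],[0,0,0,0,0,0],[0,0,0,0,0,0],[0,0,0,0,0,0],[0,0,0,0,0,0],[0,0,0,0,0,0]]' 0 25
```

```text
clock: 18.85
tcp_pos: [0.5969, -0.1385, 0.2458]
orientation: [0.0, -0.007, 1.0, 0.0]
wrist_force: [0.2, -0.7, -0.3]
finger_gap: 0.0501
clock: 19.65
tcp_pos: [0.5973, -0.1387, 0.2466]
orientation: [0.001, -0.007, 1.0, -0.0]
wrist_force: [-0.6, -0.4, 6.1]
finger_gap: 0.0118
```

Gripped at 11.8 mm. Lifting along the arc to 0.2 rad.

```bash
python3 -m creep '[[-0.0002,0,-0.003,0,1.4,0],[-0.0005,0,-0.006,0,2.9,0],[-0.0014,0,-0.0124,0,5.7,0],[-0.0026,0,-0.0186,0,8.6,0],[-0.0041,0,-0.0247,0,11.5,0],[-0.0041,0,-0.0247,0,11.5,0],[-0.0041,0,-0.0247,0,11.5,0],[-0.0041,0,-0.0247,0,11.5,0]]'; python3 -m creep '[[0,0,0,0,0,0],[0,0,0,0,0,0],[0,0,0,0,0,0],[0,0,0,0,0,0],[0,0,0,0,0,0],[0,0,0,0,0,0],[0,0,0,0,0,0],[0,0,0,0,0,0]]';python3 - <<'E'
from h import *
im,d,p=snap('wrist','w4');cv2.imwrite('pics/w4c.png',np.hstack([cv2.resize(load('w3')[0][100:420,60:400],None,fx=1.17,fy=1.17),cv2.resize(im[100:420,60:400],None,fx=1.17,fy=1.17)]))
E
```

```text
clock: 20.45
tcp_pos: [0.6008, -0.1387, 0.2699]
orientation: [-0.1, -0.007, 0.995, -0.001]
wrist_force: [-0.5, -3.1, -0.7]
finger_gap: 0.0118
clock: 21.25
tcp_pos: [0.601, -0.1386, 0.2704]
orientation: [-0.1, -0.007, 0.995, -0.001]
wrist_force: [0.6, -5.3, -2.4]
finger_gap: 0.0116
```

View pics/w4c.png

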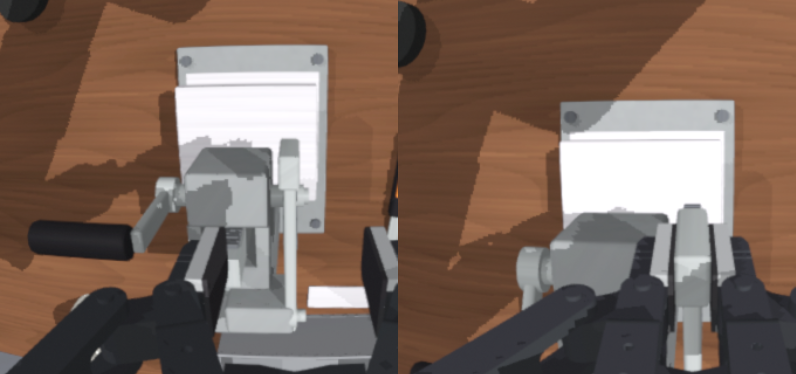

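The pawl tab is held between the pads, lifted (right half, crop 692,240). Now I'll track plate height in the wrist depth while holding.

```bash
cat > pz.py <<'E'
from h import *
im,d,p=snap('wrist','w5'); s=env.get_state(); g=lambda z:z
v,u=np.mgrid[240:262,225:300]; dx,dy=u-p['cx'],v-p['cy'];r=np.hypot(dx,dy);t=r/p['fx'];D=d[240:262,225:300]
X=np.stack([np.tan(t)*dx/r,-np.tan(t)*dy/r,-np.ones_like(r)],-1)*D[...,None]
P=rot(p['orientation']).apply(X.reshape(-1,3))+p['position']
print('clock',s['clock'],'plate top z',np.percentile(P[:,2],[10,50,90]).round(4),'F',s['wrist_force'].round(1),'gap',round(s['finger_gap'],4))
E
python3 pz.py;python3 -m creep '[[0,0,0,0,0,0],[0,0,0,0,0,0],[0,0,0,0,0,0],[0,0,0,0,0,0],[0,0,0,0,0,0],[0,0,0,0,0,0],[0,0,0,0,0,0],[0,0,0,0,0,0]]';python3 pz.py; python3 -m creep '[[0,0,0,0,0,0],[0,0,0,0,0,0],[0,0,0,0,0,0],[0,0,0,0,0,0],[0,0,0,0,0,0],[0,0,0,0,0,0],[0,0,0,0,0,0],[0,0,0,0,0,0]]';python3 pz.py
```

```text
clock 21.35 plate top z [0.0628 0.0638 0.0647] F [ 0.9 -3.9 -3.7] gap 0.0115
clock: 22.15
tcp_pos: [0.601, -0.1386, 0.2704]
orientation: [-0.1, -0.007, 0.995, -0.001]
wrist_force: [-0.3, -4.6, -3.9]
finger_gap: 0.0113
clock 22.2 plate top z [0.0485 0.0495 0.0505] F [ 1.7 -5.2 -4.1] gap 0.0113
clock: 23.0
tcp_pos: [0.601, -0.1385, 0.2704]
orientation: [-0.1, -0.007, 0.995, -0.001]
wrist_force: [0.1, -4.1, -4.4]
finger_gap: 0.0115
clock 23.05 plate top z [0.0351 0.0361 0.0371] F [ 0.5 -4.7 -4.1] gap 0.0114
```

```bash
for i in 1; do python3 -m creep '[[0,0,0,0,0,0],[0,0,0,0,0,0],[0,0,0,0,0,0],[0,0,0,0,0,0],[0,0,0,0,0,0],[0,0,0,0,0,0],[0,0,0,0,0,0],[0,0,0,0,0,0]]' | head -1;done; python3 pz.py; python3 -m creep '[[0,0,0,0,0,0],[0,0,0,0,0,0],[0,0,0,0,0,0],[0,0,0,0,0,0],[0,0,0,0,0,0],[0,0,0,0,0,0],[0,0,0,0,0,0],[0,0,0,0,0,0]]'|head -1;python3 pz.py;  python3 -m creep '[[0,0,0,0,0,0],[0,0,0,0,0,0],[0,0,0,0,0,0],[0,0,0,0,0,0],[0,0,0,0,0,0],[0,0,0,0,0,0],[0,0,0,0,0,0],[0,0,0,0,0,0]]'|head -1;python3 pz.py
```

```text
clock: 23.85
clock 23.9 plate top z [0.0316 0.0325 0.0335] F [ 1.3 -5.6 -3.1] gap 0.0114
clock: 24.7
clock 24.75 plate top z [0.0315 0.0325 0.0335] F [ 0.8 -5.1 -2.6] gap 0.0113
clock: 25.55
clock 25.6 plate top z [0.0315 0.0325 0.0335] F [ 0.1 -5.2 -3.5] gap 0.0117
```

Plate is fully down (top z 0.0325 against the expected 0.032, steady for 1.7 s). Lowering the pawl to just above the teeth and releasing it.

```bash
python3 -m creep '[[0.0002,0,0.003,0,-1.4,0],[0.0003,0,0.0063,0,-2.9,0],[0.0003,0,0.0095,0,-4.3,0],[0.0002,0,0.0126,0,-5.75,0],[0.0002,0,0.0126,0,-5.75,0],[0.0002,0,0.0126,0,-5.75,0],[0.0002,0,0.0126,0,-5.75,0],[0.0002,0,0.0126,0,-5.75,0]]'; python3 -m creep '[[0,0,0,0,0,0],[0,0,0,0,0,0],[0,0,0,0,0,0],[0,0,0,0,0,0],[0,0,0,0,0,0],[0,0,0,0,0,0],[0,0,0,0,0,0],[0,0,0,0,0,0]]' 0.05 25;python3 -m creep '[[0,0,-0.01,0,0,0],[0,0,-0.03,0,0,0],[0,0,-0.055,0,0,0],[0,0,-0.08,0,0,0],[0,0,-0.1,0,0,0],[0,0,-0.11,0,0,0],[0,0,-0.11,0,-5.7,0],[0,0,-0.11,0,-5.7,0]]'; python3 - <<'E'
from h import *
im,d,p=snap('wrist','w6'); im2,_,_=snap('scene','s6')
a=cv2.resize(im[120:400,160:400],(400,467)); b=cv2.resize(im2[225:365,240:360],(400,467),interpolation=cv2.INTER_CUBIC); cv2.imwrite('pics/w6c.png',np.hstack([a,b]))
print(env.get_state()['tcp_pos'])
E
```

```text
clock: 26.4
tcp_pos: [0.5985, -0.1386, 0.2585]
orientation: [-0.05, -0.007, 0.999, -0.001]
wrist_force: [1.7, -4.5, -3.5]
finger_gap: 0.0115
clock: 27.2
tcp_pos: [0.5983, -0.1384, 0.2582]
orientation: [-0.05, -0.007, 0.999, -0.0]
wrist_force: [-0.2, -0.9, 0.3]
finger_gap: 0.05
clock: 28.0
tcp_pos: [0.6068, -0.1377, 0.3659]
orientation: [-0.003, -0.007, 1.0, 0.001]
wrist_force: [0.7, 0.3, 1.0]
finger_gap: 0.0496
[ 0.60829828 -0.13809945  0.36911668]
```

View pics/w6c.png

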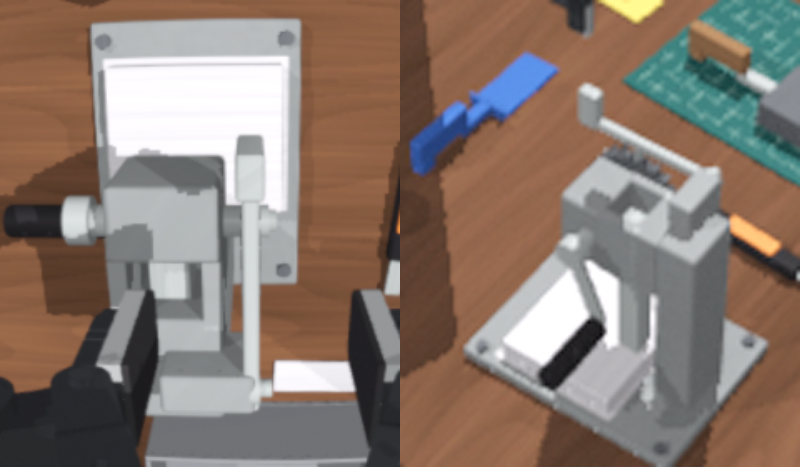

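Plate is down on the bed and the pawl is free of the fingers. Comparing pawl tab height with the earlier home reading.

```bash
cat > q.py <<'E'
from h import *
def wc(n):
    im,d,p=load(n); v,u=np.mgrid[0:480,0:640].astype(float); dx,dy=u-p['cx'],v-p['cy'];r=np.hypot(dx,dy)+1e-9;t=r/p['fx']
    X=np.stack([np.tan(t)*dx/r,-np.tan(t)*dy/r,-np.ones_like(r)],-1)*d[...,None]
    return rot(p['orientation']).apply(X.reshape(-1,3))+p['position']
import sys
for n in sys.argv[1:]:
    P=wc(n); m=(abs(P[:,1]+.138)<.003)&(P[:,2]>.2)&(P[:,2]<.31)
    print(n,[(round(x,3),round(float(np.median(P[m&(abs(P[:,0]-x)<.004),2])),4)) for x in (.59,.597,.604,.62,.64,.66,.68,.70)])
E
python3 q.py w3 w6
```

```text
w3 [(0.59, 0.2738), (0.597, 0.2744), (0.604, 0.2742), (0.62, 0.2445), (0.64, 0.2446), (0.66, 0.2444), (0.68, 0.2444), (0.7, 0.2444)]
w6 [(0.59, 0.2737), (0.597, 0.2744), (0.604, 0.2744), (0.62, 0.2444), (0.64, 0.2444), (0.66, 0.2445), (0.68, 0.2443), (0.7, 0.2442)]
```

```bash
python3 -c "
from h import *
print(env.get_state()['clock']); print(env.hand_in())"
```

```text
28.1
the job is handed in; nothing more can be done
None
```

The job is done and handed in at 28.1 s of the 72 s allowed.

- **Weight and scoop:** I slid the steel and wood scoop under the weight, carried it out level and set it down on the mat. The last top and wrist pictures show the weight upright and wholly on the mat. The scoop is still in its tunnel, lying flat and wholly on the mat.
- **Press:** I gripped the pawl tab and lifted it to about 0.2 rad, holding it while the plate came down by itself. Plate top settled at z 0.0325 m (expected 0.032) and held steady for 1.7 s. I let the pawl go just above the teeth, and its tab and arm heights then matched the starting home readings to within 0.3 mm.
- **Bystanders and forces:** The discs and the cutter were not touched. Wrist force readings stayed under 10 N.

**One disagreement:** the plate came down at about 16 mm/s by my depth readings, against the stated 8–12 mm/s. I only held the pawl and did not touch the plate or crank.

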